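Run the scraping board out over the scrap tub and hold it

TASK

Slide the small black-knobbed gate on the wooden stand fully open, then slide the scraping board straight out along its runner, over the grey tub, until the dark line across the board is level with the stand's outer edge. The board is then overbalanced, so keep hold of its handle and finish while still holding it, lying flat on the stand and not tipping. Leave everything else where it stands.

Things in the scene. Friction and masses are not known exactly. Their poses are not given: they have to be found in the camera images.
- stand_edge (a point): Point on the top outer edge of the fixed wooden stand (deck 250 x 320 mm, 120 mm above the table), mid-runner. Axes: y = outward, the way the board slides; z up; x across the runner, roughly away from the robot. Deck spans y -320 to 0, x -175 to +75 mm. Two strips 8 mm high, 100 mm apart, y -320 to -40 mm, guide the board with 5 mm to spare each side.
- board_grip (a point): Centre of the board's handle: an upright wooden block on the board's tail, 26 mm wide (x), 60 long (y), 50 tall; this point is 25 mm above the board's top, 35 mm from the tail end. Axes as the stand's, within 0.02 rad. At the start the tail stands 55 to 100 mm past the stand's inner edge, so a hard push down on the handle there would tip the board.
- board_mark (a point): Middle of the dark inlaid line (6 mm wide) across the board's top surface, 115 mm from the tail end, 80 mm outward of the handle's centre. It must come directly above the stand's outer edge. The board then overhangs 225 mm, its centre of mass about 43 mm beyond the edge, and tips into the tub unless held.
- gate_knob (a point): Middle of the gate's upright black knob, 24 x 24 mm; this point is 40 mm above the deck, 18 mm below the knob's top, 21 mm above the bar it stands on. Axes as the stand's. The flat aluminium bar (14 mm wide, top 19 mm above the deck) reaches 60 mm from it in +x, across the runner, and stops the board until the gate is open.
- gate (a joint): Gate position in m: 0 = shut, 0.045 = fully open against its end stop. It grows as the knob slides along the stand's -x (roughly towards the robot, away from the board). Stiff by about 1.5 N, stays where it is left.
- board: The loose light-wood scraping board, 90 mm wide, 340 long (y), 16 thick, 0.35 to 0.65 kg, lying flat on the deck in the runner. Origin at the centre of its underside, y outward, z up.
- tub: Grey open scrap tub, 200 x 220 mm, 95 mm high, fixed on the table beyond the stand's outer edge, under the board's way. Origin at the centre of its underside.
- mug: Red enamel mug, 72 mm wide, 70 mm high, on the stand's deck beside the runner (on the robot's side). Not to be disturbed. Origin at its underside.
- jar: Glass jar, 72 mm wide, 100 mm high, on the table beyond the stand. Not to be disturbed.
- cup1: Brown paper cup, 72 mm wide, 80 mm high, on the table beyond the stand. Not to be disturbed.
- cup2: Brown paper cup like the other, on the table to the robot's right. Not to be disturbed.
- spoon: Wooden spoon lying on the table to the right. Not to be disturbed.

How it is judged:
On the way:
1. the gate is slid fully open (within 6 mm of its end stop) (value of joint gate above 0.039 m), for 0.2 s.
At the end, for the whole second after the job is handed in: Dark line within 9 mm of the stand's outer edge; board flat in its runner (15 mm sideways, 8 mm in height, tilt under 0.04 rad), at rest, held by the fingers with over 1 N, not touching the tub; gate still open; each bystander within 30 mm of its place (y of board_mark in the frame of stand_edge between -0.009 and 0.009 m and x of board_mark in the frame of stand_edge between -0.015 and 0.015 m and z of board_mark in the frame of stand_edge between 0.009 and 0.024 m and angle between board's own z axis and vertical below 0.04 rad and linear speed of board below 0.01 m/s and contact force between the fingers and board above 1 N and contact force between board and tub below 0.2 N and value of joint gate above 0.037 m and distance of each of mug, jar, cup1, cup2, spoon from where it was at the start of the episode below 0.03 m); the arm keeps its last pose, push and grip.
It fails at once if the board tips or is lifted askew (tilt above 0.1 rad) (angle between board's own z axis and vertical above 0.1 rad).
It fails at once if something that should be left alone is moved more than 30 mm (distance of any of mug, jar, cup1, cup2, spoon from where it was at the start of the episode above 0.03 m).
It also fails if it takes over 51 s, if anything falls off the work surface, if the arm or the gripper's body presses on something with over 40 N, if the wrist force passes 120 N, or if a joint passes its speed limit or range.

ROBOT

A 6-joint arm with a two-finger parallel gripper is mounted at the origin on the work surface. World frame = base frame: x ahead of the robot, y to its left, z up, the work surface at z = 0. Lengths are in m, angles in rad, forces in N, time in s.
With the tool pointing down it reaches from about 0.375 to 0.9 m from the base axis. Payload 3.1 kg.
Tool frame: the origin (TCP) lies where the fingers leave the gripper's body, on its centre line; the fingertips stand 70 mm ahead of it and the grasp point (between the pads) lies 51 mm ahead of it (robot.tip_reach is the distance from the TCP to the fingertips, in m); z points along the fingers, y is the line along which they close (so a half turn about z gives the same grasp; the last joint's range is limited). The gripper opens to 87 mm and grips with 3 to 60 N. Pads are 19 mm wide; open, the fingers measure 117 mm over their backs; the gripper's body (75 mm by 190 mm) begins 51 mm behind the grasp point.
Start: joints at [-1.321, 0.527, 1.433, -0, 1.181, -0.178], TCP at [0.259, -0.569, 0.292] pointing down, gripper open.
Joint ranges: [-3.08, 3.08], [-0.75, 2.2], [0.22, 2.44], [-1.43, 4.57], [0, 2.65], [-2.85, 2.85]. Speed limits (rad/s): [2.79, 2.79, 3.14, 3.14, 3.14, 3.14].

INTERFACE

Orientations are given as a unit quaternion [x, y, z, w].
In Python, from rig import robot gives the robot as it stands.
- The arm moves only by the tool carry_out, never from a script. Its argument "rows" is a list that holds one entry, the list of rows, each a list of 6 numbers: the shift along the tool's x, y, z in mm, then the turn, a rotation vector about the tool's x, y, z in units of 8 degrees (1.0 is 8 degrees). A call has 1 to 20 rows; each row is the pose to reach, as a shift and turn from the pose commanded when the call began, along the tool's axes at that moment; what a row does not reach only later rows make up. A row lasts 1/10 s, in which the tool goes at most 50 mm and 8.59 degrees, less where a joint would pass 70% of its speed; a pose out of reach is approached as far as the arm can. A call with a gripper value outside its range is refused whole. "fingers" is the opening, from 0 (shut) to 1 (fully open), set as the call begins (left out, the last holds). The fingers move at their own pace and stop on an object; "grip_force" is the grip in N (left out, the last holds). Time passes only in rows, so rows that repeat a pose let the fingers close. It gives the time, the measured TCP pose, the force and the opening at its end, in the units of the state.
- robot.get_obs(): the state, without advancing time (a new reading comes with each control period).
- robot.camera(name): name is "side" or "top" or "wrist"; returns a dict with "color" (400x640x3 uint8, red, green, blue), "depth" (400x640 float32, m along the optical axis (not along the pixel's ray), 0 where there is no reading), "K" (3x3 intrinsics, pixels), "camera_from_world" (4x4, takes a point from world to camera coordinates). Camera axes: x right, y down, z forward; pixel columns grow to the right and rows downward; lengths in m; the calibration is good to about 2 mm. A picture is of the moment at which its call begins.
- robot.hand_in(): hands the job in, once; it reports no verdict.
The state is a dict: "time": time; "q": joint angles; "joint_velocities": joint speeds; "joint_torque": joint torques, N m; "position": TCP position; "tool_rot": TCP orientation; "ft_force": force on the tool from outside, world axes, zero at the start; "moment": the same for the moment, N m; "grip_width": finger opening in m.
Only numpy, scipy, OpenCV 4.12 (cv2) and the standard library are available. Lean on these libraries where they do the work, as an engineer would, in place of code of your own. Each camera call takes 0.05 s, during which the arm holds its last target. There are 200 camera calls.

## Working session

There is one attempt and no reset: what is moved stays moved. The work goes in short steps, Python scripts to look and compute and a tool call to move; the robot and the scene stay as the last step left them, time stands still between calls to the robot, and variables do not carry over. Pictures are saved under pics/ and viewed, on a budget of 10 in all, crops included, one or two more only if the job needs it, and the job is handed in when it is done.

Besides the shell and the picture viewer there is one more tool, called after "Call:" by a JSON object that holds its "api" and its "payload", one argument or row to a line. carry_out: Moves the arm, as the interface text tells. Its arguments: {"type":"object","properties":{"rows":{"type":"array"},"fingers":{"type":"number"},"grip_force":{"type":"number"}},"required":["rows"]}

```bash
mkdir -p pics; ls; python3 - <<'E'
from rig import robot
import cv2,numpy as np
o=robot.get_obs(); print({k:np.round(v,3).tolist() for k,v in o.items()})
for n in ("top","side"):
    c=robot.camera(n); cv2.imwrite(f"pics/{n}0.png",c["color"][:,:,::-1]); np.savez(f"{n}0.npz",**c)
    print(n,c["K"].round(1).tolist(),c["camera_from_world"].round(3).tolist())
E
```

```text
pics
{'time': 0.0, 'q': [-1.321, 0.528, 1.434, 0.001, 1.182, -0.178], 'joint_velocities': [0.001, -0.0, 0.0, 0.001, 0.0, 0.001], 'joint_torque': [-0.671, -43.798, -17.659, -0.267, -0.013, -0.057], 'position': [0.26, -0.568, 0.291], 'tool_rot': [0.977, 0.212, 0.0, -0.001], 'ft_force': [0.732, -0.463, 0.601], 'moment': [0.008, -0.059, 0.053], 'grip_width': 0.087}
top [[434.0, 0.0, 326.4], [0.0, 434.0, 201.7], [0.0, 0.0, 1.0]] [[-0.001, -1.0, 0.003, -0.023], [-0.997, 0.001, -0.079, 0.522], [0.079, -0.003, -0.997, 1.385], [0.0, 0.0, 0.0, 1.0]]
side [[401.8, 0.0, 320.3], [0.0, 401.8, 199.9], [0.0, 0.0, 1.0]] [[-0.998, -0.058, -0.023, 0.512], [-0.007, 0.475, -0.88, 0.138], [0.062, -0.878, -0.475, 1.047], [0.0, 0.0, 0.0, 1.0]]
```

View pics/top0.png

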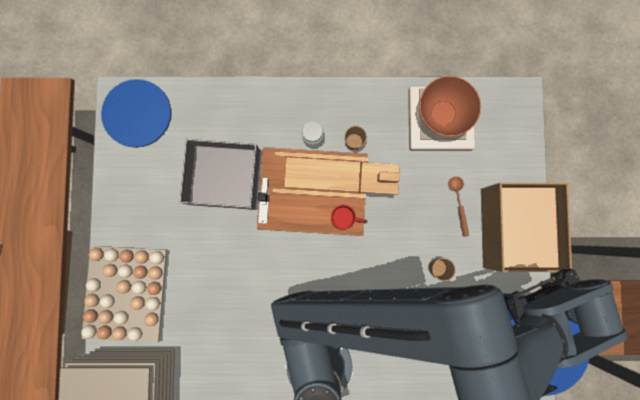

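View pics/side0.png

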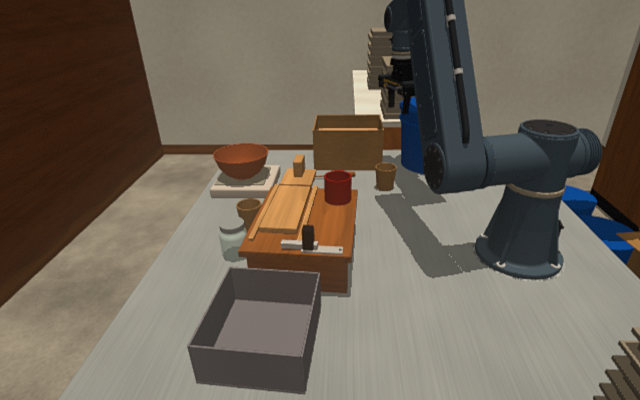

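The top view shows the stand at cols 258–367, rows 148–235, with the tub to its left. The knob is near (264,184), the handle near (388,177), the dark line at col ~361 and the mug at (343,217). The side view agrees. I'll zoom in for exact pixels.

```bash
cat > h.py <<'E'
import numpy as np,cv2
def ray(c,uv,z):
    K=c["K"];T=c["camera_from_world"];R=T[:3,:3];p0=-R.T@T[:3,3]
    d=R.T@np.linalg.inv(K)@np.array([uv[0],uv[1],1.]);return p0+d*(z-p0[2])/d[2]
def proj(c,p):
    T=c["camera_from_world"];q=c["K"]@(T[:3,:3]@np.asarray(p)+T[:3,3]);return q[:2]/q[2]
E
python3 - <<'E'
import cv2
a=cv2.imread("pics/top0.png")[140:240,250:410]
cv2.imwrite("pics/crop1.png",cv2.resize(a,None,fx=5,fy=5,interpolation=cv2.INTER_CUBIC))
E
```

```text
(no output)
```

View pics/crop1.png

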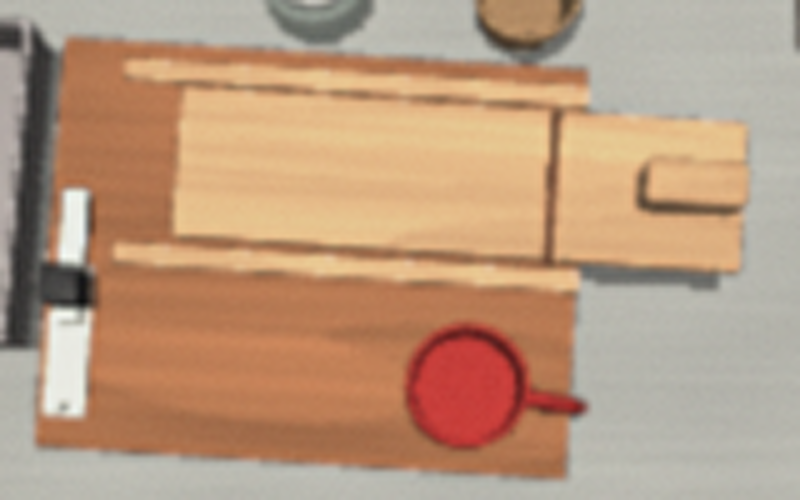

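The crop shows the deck corners at (65,38), (588,68), (567,477) and (37,447). The dark line runs (556,112)–(548,264), the handle top is about (643..748, 158..207), and the knob top is about (42..88, 264..305).

```bash
python3 - <<'E'
import numpy as np
from h import *
c=np.load("top0.npz")
f=lambda x,y,z: ray(c,(250+(x+.5)/5-.5,140+(y+.5)/5-.5),z)
P=np.array([f(65,38,.12),f(588,68,.12),f(567,477,.12),f(37,447,.12)]);print(P.round(4))
print("sizes",[np.linalg.norm(P[i]-P[(i+1)%4]).round(4) for i in range(4)])
ctr=P.mean(0)
Y=(P[0]-P[1]+P[3]-P[2]);X=(P[0]-P[3]+P[1]-P[2])
ay=np.arctan2(Y[1],Y[0])-np.pi/2;ax=np.arctan2(X[1],X[0]);a=(ax+ay)/2;print("ang",ax,ay)
x=np.array([np.cos(a),np.sin(a),0]);y=np.array([-np.sin(a),np.cos(a),0])
edge=ctr+.16*y+.05*x; R=np.array([x,y,[0,0,1]]).T
print("edge",edge.round(4))
S=lambda p:(R.T@(p-edge)*1000).round(1)
print("mark",S(f(556,112,.136)),S(f(548,264,.136)))
print("boardend",S(f(184,88,.136)),S(f(174,236,.136)),"tail",S(f(748,122,.136)),S(f(742,271,.136)))
print("handle",[S(f(*q,.186)) for q in((648,157),(748,160),(745,207),(643,205))])
print("knob",[S(f(*q,.178)) for q in((42,264),(90,265),(88,305),(42,304))])
print("bar",[S(f(*q,.139)) for q in((65,188),(90,190),(85,416),(43,415))])
print("mug",S(f(466,387,.19)))
# depth clouds
uv=[(264.5,197),(388,177)]
D=c["depth"]
for u,v in((263,197),(388,177),(330,177),(300,210)):
    z=D[v,u];T=c["camera_from_world"];p=T[:3,:3].T@(np.linalg.inv(c["K"])@[u,v,1]*z-T[:3,3]);print(p.round(4),S(p))
np.savez("st.npz",edge=edge,R=R,a=a)
E
```

```text
[[ 0.6799  0.17    0.12  ]
 [ 0.6614 -0.1476  0.12  ]
 [ 0.4138 -0.133   0.12  ]
 [ 0.4319  0.1841  0.12  ]]
sizes [np.float64(0.3182), np.float64(0.248), np.float64(0.3176), np.float64(0.2484)]
ang -0.05777057922447055 -0.05770484259416553
edge [0.6059 0.1752 0.12  ]
mark [  43.1 -299.9   16. ] [ -48.5 -299.8   16. ]
boardend [ 44.8 -76.7  16. ] [-44.5 -76.4  16. ] tail [  43.7 -415.    16. ] [ -46.1 -415.3   16. ]
handle [array([  11.3, -350.3,   66. ]), array([  12.8, -407.8,   66. ]), array([ -14.5, -407.3,   66. ]), array([ -16.7, -348.8,   66. ])]
knob [array([-69.5,  -5.9,  58. ]), array([-68.5, -33.5,  58. ]), array([-91.7, -33.9,  58. ]), array([-92.6,  -7.5,  58. ])]
bar [array([-19.8, -10.1,  19. ]), array([-20.2, -25.1,  19. ]), array([-154.5,  -31.2,   19. ]), array([-155.3,   -6.4,   19. ])]
mug [-126.9 -252.9   70. ]
[0.523  0.159  0.1765] [-81.9 -20.9  56.5]
[ 0.5797 -0.2004  0.1849] [  -4.5 -376.5   64.9]
[ 0.5867 -0.0344  0.134 ] [  -7.1 -210.4   14. ]
[0.4888 0.0557 0.1197] [-110.  -126.1   -0.3]
```

```bash
cat >> h.py <<'E'
from scipy.spatial.transform import Rotation as Ro
st=np.load("st.npz");E=st["edge"];RS=st["R"];A=float(st["a"])
Rt=np.array([[np.cos(A+np.pi/2),np.sin(A+np.pi/2),0],[np.cos(A),np.sin(A),0],[0,0,-1]]).T
def W(p): return E+RS@np.array(p)/1000
def S(p): return (RS.T@(np.asarray(p)-E)*1000).round(1)
def row(o,p):  # p: grasp point in stand frame mm
    R0=Ro.from_quat(o["tool_rot"]).as_matrix();t=W(p)+[0,0,.051]
    return (R0.T@(t-o["position"])*1000).round(1),(Ro.from_matrix(R0.T@Rt).as_rotvec()/np.deg2rad(8)).round(2),t.round(3)
def where(o): 
    R0=Ro.from_quat(o["tool_rot"]).as_matrix();return S(o["position"]+R0[:,2]*.051)
E
python3 - <<'E'
from h import *
from rig import robot
o=robot.get_obs()
for p in((-81,-19.5,125),(-81,-19.5,45)):print(row(o,p))
E
```

```text
(array([ 542.6, -553.2,   -2.8]), array([-0.01, -0.02, -7.77]), array([0.524, 0.16 , 0.296]))
(array([ 542.4, -553. ,   77.2]), array([-0.01, -0.02, -7.77]), array([0.524, 0.16 , 0.216]))
```

Call:
{"api": "carry_out", "payload": {
  "rows": [
    [[0, 0, -40, 0, 0, 0], [34, -35, -45, 0, 0, -0.5], [68, -69, -45, 0, 0, -1.0], [102, -104, -45, 0, 0, -1.5], [136, -138, -45, 0, 0, -2.0], [170, -173, -45, 0, 0, -2.5], [204, -208, -45, 0, 0, -3.0], [238, -242, -45, 0, 0, -3.5], [272, -277, -45, 0, 0, -4.0], [306, -312, -45, 0, 0, -4.5], [340, -346, -45, 0, 0, -5.0], [374, -381, -45, 0, 0, -5.5], [408, -416, -40, 0, 0, -6.0], [442, -450, -35, 0, 0, -6.5], [476, -485, -25, 0, 0, -7.0], [510, -520, -15, 0, 0, -7.5], [530, -540, -5, 0, 0, -7.77], [542, -553, 0, 0, 0, -7.77], [542, -553, 0, 0, 0, -7.77]]
  ],
  "fingers": 1
}}

```text
time: 2.0
position: [0.5229, 0.1612, 0.2909]
tool_rot: [0.726, 0.688, -0.001, -0.001]
ft_force: [-0.5, -0.9, -0.7]
grip_width: 0.0871
```

```bash
python3 - <<'E'
from h import *
from rig import robot
o=robot.get_obs(); print(o["time"],where(o),o["ft_force"].round(2) if hasattr(o["ft_force"],'round') else o["ft_force"]);print(row(o,(-81,-19.5,45)))
c=robot.camera("wrist"); cv2.imwrite("pics/w1.png",c["color"][:,:,::-1]); np.savez("w1.npz",**c)
for n,p in dict(knobtop=(-81,-19.5,58),edge=(0,0,0),corner=(-175,0,0)).items(): print(n,proj(c,W(p)).round(0))
E
```

```text
2.0 [-82.2 -18.8 119.9] [-0.52 -0.95 -0.74]
(array([-0.7,  1.2, 74.9]), array([-0.01,  0.  ,  0.02]), array([0.524, 0.16 , 0.216]))
knobtop [320. 221.]
edge [421. 172.]
corner [203. 171.]
```

View pics/w1.png

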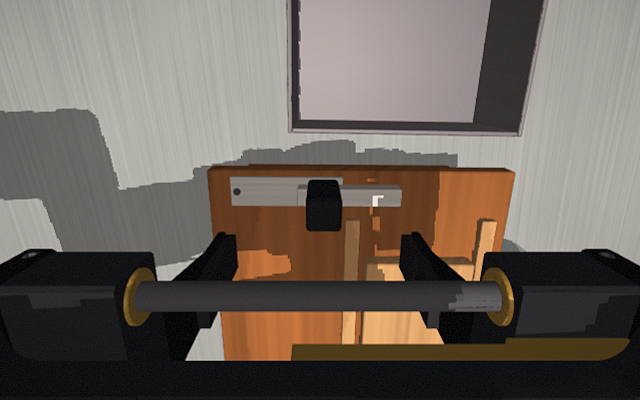

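The wrist view shows the knob at about (323,205), spanning cols 306–341 and rows 180–231. It is centred between the fingers, and the deck edge at row ~168 agrees with the prediction. I'll check the knob's corners against its outline.

```bash
python3 - <<'E'
from h import *
c=np.load("w1.npz")
for z in(58,19): print(z,[proj(c,W((-81+dx,-19.5+dy,z))).round(0).tolist() for dx in(-12,12) for dy in(-12,12)])
print("bar end",proj(c,W((-21,-19.5,19))))
E
```

```text
58 [[302.0, 238.0], [302.0, 204.0], [338.0, 238.0], [339.0, 204.0]]
19 [[305.0, 216.0], [304.0, 187.0], [335.0, 217.0], [336.0, 187.0]]
bar end [398.33446468 202.16981959]
```

The wrist view puts the knob about 3–5 mm further outward, so I'll use y ≈ -16, x ≈ -79.5. Next: descend and grip.

Call:
{"api": "carry_out", "payload": {
  "rows": [
    [[2, 2, 25, 0, 0, 0], [3, 2.5, 50, 0, 0, 0], [3, 2.5, 65, 0, 0, 0], [3, 2.5, 74, 0, 0, 0], [3, 2.5, 74, 0, 0, 0]]
  ]
}}

```text
time: 2.55
position: [0.5251, 0.161, 0.2175]
tool_rot: [0.728, 0.686, -0.001, -0.001]
ft_force: [-0.9, -0.9, 0.1]
grip_width: 0.0867
```

Call:
{"api": "carry_out", "payload": {
  "rows": [
    [[0, 0, 0, 0, 0, 0], [0, 0, 0, 0, 0, 0], [0, 0, 0, 0, 0, 0], [0, 0, 0, 0, 0, 0], [0, 0, 0, 0, 0, 0], [0, 0, 0, 0, 0, 0], [0, 0, 0, 0, 0, 0], [0, 0, 0, 0, 0, 0]]
  ],
  "fingers": 0,
  "grip_force": 10
}}

```text
time: 3.35
position: [0.5257, 0.1623, 0.2182]
tool_rot: [0.727, 0.686, -0.0, -0.0]
ft_force: [-0.6, -0.8, -0.1]
grip_width: 0.031
```

```bash
python3 - <<'E'
from h import *
from rig import robot
o=robot.get_obs(); print(o["time"],where(o),o["ft_force"],o["grip_width"])
E
```

```text
3.35 [-79.3 -17.6  47.2] [-0.58434409 -0.79154502 -0.12969081] 0.03096854946856422
```

Call:
{"api": "carry_out", "payload": {
  "rows": [
    [[0, 0, 0, 0, 0, 0], [0, 0, 0, 0, 0, 0], [0, 0, 0, 0, 0, 0], [0, 0, 0, 0, 0, 0], [0, 0, 0, 0, 0, 0]]
  ]
}}

```text
time: 3.85
position: [0.5258, 0.1623, 0.2182]
tool_rot: [0.727, 0.686, 0.0, 0.0]
ft_force: [-0.1, -0.1, -1.2]
grip_width: 0.0236
```

Call:
{"api": "carry_out", "payload": {
  "rows": [
    [[0, -10, 0, 0, 0, 0], [0, -20, 0, 0, 0, 0], [0, -30, 0, 0, 0, 0], [0, -38, 0, 0, 0, 0], [0, -43, 0, 0, 0, 0], [0, -46, 0, 0, 0, 0], [0, -46, 0, 0, 0, 0], [0, -46, 0, 0, 0, 0]]
  ]
}}

```text
time: 4.65
position: [0.4815, 0.1649, 0.2183]
tool_rot: [0.727, 0.686, 0.002, 0.001]
ft_force: [5.1, 0.9, -6.7]
grip_width: 0.0244
```

```bash
python3 - <<'E'
from h import *
from rig import robot
o=robot.get_obs(); print(o["time"],where(o),o["ft_force"],o["grip_width"])
E
```

```text
4.65 [-123.4  -17.4   47.3] [ 5.06326675  0.91912025 -6.72016221] 0.02438714617597551
```

Call:
{"api": "carry_out", "payload": {
  "rows": [
    [[0, 1, 0, 0, 0, 0], [0, 1, 0, 0, 0, 0], [0, 1, 0, 0, 0, 0], [0, 1, 0, 0, 0, 0], [0, 1, -40, 0, 0, 0], [0, 1, -75, 0, 0, 0]]
  ],
  "fingers": 1
}}

```text
time: 5.25
position: [0.4798, 0.1647, 0.2935]
tool_rot: [0.727, 0.686, -0.001, -0.001]
ft_force: [-0.7, -1.1, -0.4]
grip_width: 0.0637
```

Call:
{"api": "carry_out", "payload": {
  "rows": [
    [[-30, 10, -10, 0, 0, 0], [-70, 24, -10, 0, 0, 0], [-110, 37, -10, 0, 0, 0], [-150, 51, -10, 0, 0, 0], [-190, 64, -10, 0, 0, 0], [-230, 78, -10, 0, 0, 0], [-270, 91, -10, 0, 0, 0], [-310, 104, -10, 0, 0, 0], [-345, 116, -10, 0, 0, 0], [-362, 121, -10, 0, 0, 0], [-362, 121, -10, 0, 0, 0]]
  ]
}}

```text
time: 6.35
position: [0.5806, -0.2056, 0.3029]
tool_rot: [0.728, 0.685, -0.0, -0.0]
ft_force: [-1.5, 0.6, 0.1]
grip_width: 0.0872
```

```bash
python3 - <<'E'
from h import *
from rig import robot
o=robot.get_obs(); print(o["time"],where(o),o["ft_force"].round(1),o["grip_width"]); print(row(o,(-1.5,-379.5,41)))
c=robot.camera("wrist"); cv2.imwrite("pics/w2.png",c["color"][:,:,::-1]); np.savez("w2.npz",**c)
for z in(66,16): print(z,[proj(c,W((-1.5+dx,-379.5+dy,z))).round(0).tolist() for dx in(-13,13) for dy in(-30,30)])
c=robot.camera("top");np.savez("top2.npz",**c)
cv2.imwrite("pics/top2.png",cv2.resize(c["color"][140:240,250:410,::-1],None,fx=5,fy=5,interpolation=cv2.INTER_CUBIC))
E
```

```text
6.35 [  -3.3 -381.6  131.9] [-1.5  0.6  0.1] 0.08716818870547284
(array([ 2.1,  1.8, 90.9]), array([-0.  ,  0.  , -0.02]), array([ 0.583, -0.204,  0.212]))
66 [[302.0, 255.0], [301.0, 171.0], [340.0, 255.0], [341.0, 171.0]]
16 [[305.0, 227.0], [304.0, 156.0], [336.0, 227.0], [337.0, 156.0]]
```

View pics/w2.png

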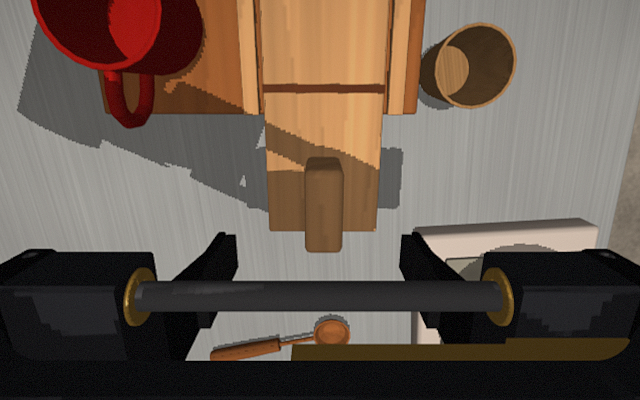

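View pics/top2.png

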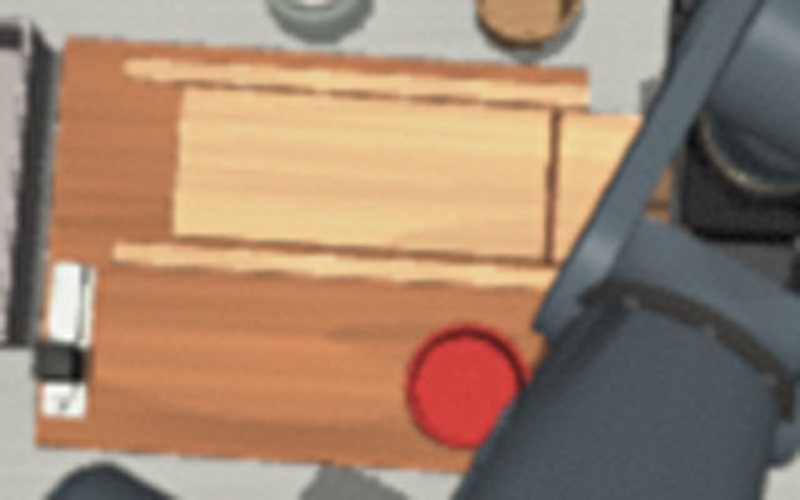

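Gate is open: the knob moved about 46 mm and the bar is clear of the board. In the wrist view the handle spans cols 305–343, rows 158–252, so it is about 2 mm from the estimate in both x and y. Next: descend and grip.

Call:
{"api": "carry_out", "payload": {
  "rows": [
    [[1, 1, 30, 0, 0, 0], [3, 3, 60, 0, 0, 0], [3, 3, 80, 0, 0, 0], [3, 3, 90, 0, 0, 0], [3, 3, 90, 0, 0, 0]]
  ]
}}

```text
time: 6.95
position: [0.5828, -0.1987, 0.2121]
tool_rot: [0.727, 0.687, -0.0, -0.002]
ft_force: [-0.3, 0.1, -0.9]
grip_width: 0.0869
```

Call:
{"api": "carry_out", "payload": {
  "rows": [
    [[0, 0, 0, 0, 0, 0], [0, 0, 0, 0, 0, 0], [0, 0, 0, 0, 0, 0], [0, 0, 0, 0, 0, 0], [0, 0, 0, 0, 0, 0], [0, 0, 0, 0, 0, 0], [0, 0, 0, 0, 0, 0], [0, 0, 0, 0, 0, 0], [0, 0, 0, 0, 0, 0], [0, 0, 0, 0, 0, 0], [0, 0, 0, 0, 0, 0], [0, 0, 0, 0, 0, 0], [0, 0, 0, 0, 0, 0], [0, 0, 0, 0, 0, 0]]
  ],
  "fingers": 0,
  "grip_force": 30
}}

```text
time: 8.35
position: [0.5838, -0.2008, 0.2132]
tool_rot: [0.727, 0.686, 0.0, 0.0]
ft_force: [0.1, -0.6, -1.3]
grip_width: 0.0259
```

```bash
python3 - <<'E'
from h import *
from rig import robot
o=robot.get_obs(); print(o["time"],where(o),o["ft_force"].round(2),o["moment"],o["grip_width"])
E
```

```text
8.35 [-3.000e-01 -3.767e+02  4.220e+01] [ 0.12 -0.62 -1.27] [-0.12083186 -0.06564689 -0.1172801 ] 0.025910911592363545
```

Call:
{"api": "carry_out", "payload": {
  "rows": [
    [[5, 0, 0, 0, 0, 0], [15, 0, 0, 0, 0, 0], [28, 0, 0, 0, 0, 0], [42, 0, 0, 0, 0, 0], [56, 0, 0, 0, 0, 0], [70, 0, 0, 0, 0, 0], [84, 0, 0, 0, 0, 0], [98, 0, 0, 0, 0, 0], [112, 0, 0, 0, 0, 0], [126, 0, 0, 0, 0, 0], [138, 0, 0, 0, 0, 0], [146, 0, 0, 0, 0, 0], [150, 0, 0, 0, 0, 0], [150, 0, 0, 0, 0, 0], [150, 0, 0, 0, 0, 0]]
  ]
}}

```text
time: 9.85
position: [0.5924, -0.0508, 0.2132]
tool_rot: [0.727, 0.686, 0.0, -0.0]
ft_force: [-1.3, 0.4, -1.5]
grip_width: 0.026
```

```bash
python3 - <<'E'
from h import *
from rig import robot
o=robot.get_obs(); print(o["time"],where(o),o["ft_force"].round(2),o["moment"],o["grip_width"],o["tool_rot"])
E
```

```text
9.85 [  -0.5 -226.4   42.2] [-1.34  0.38 -1.47] [0.02255571 0.01511979 0.17898731] 0.02599343642316557 [ 7.27338624e-01  6.86278681e-01  8.41859351e-05 -3.03437779e-04]
```

Smooth so far, with no drift. I'll slide another 135 mm, then measure before the last bit.

Call:
{"api": "carry_out", "payload": {
  "rows": [
    [[5, 0, 0, 0, 0, 0], [15, 0, 0, 0, 0, 0], [28, 0, 0, 0, 0, 0], [42, 0, 0, 0, 0, 0], [56, 0, 0, 0, 0, 0], [70, 0, 0, 0, 0, 0], [84, 0, 0, 0, 0, 0], [98, 0, 0, 0, 0, 0], [112, 0, 0, 0, 0, 0], [124, 0, 0, 0, 0, 0], [132, 0, 0, 0, 0, 0], [135, 0, 0, 0, 0, 0], [135, 0, 0, 0, 0, 0], [135, 0, 0, 0, 0, 0]]
  ]
}}

```text
time: 11.25
position: [0.6003, 0.0841, 0.2132]
tool_rot: [0.728, 0.686, 0.0, -0.0]
ft_force: [-1.9, 0.9, -1.2]
grip_width: 0.0258
```

```bash
python3 - <<'E'
from h import *
from rig import robot
o=robot.get_obs(); print(o["time"],where(o),o["ft_force"].round(2),o["moment"],o["grip_width"],o["tool_rot"])
for n in("top","wrist","side"):
    c=robot.camera(n);np.savez(n+"3.npz",**c)
    if n=="wrist": w=c
    if n=="side": s=c
for n,c in(("w",w),("s",s)): print(n,"edge",[proj(c,W((x,0,0))).round(1).tolist() for x in(-60,60)],"mark",[proj(c,W((x,-15,16))).round(1).tolist() for x in(-45,45)])
cv2.imwrite("pics/w3.png",w["color"][:,:,::-1])
cv2.imwrite("pics/s3.png",cv2.resize(s["color"][150:300,200:400,::-1],None,fx=4,fy=4,interpolation=cv2.INTER_CUBIC))
E
```

```text
11.25 [ -0.4 -91.2  42.2] [-1.94  0.94 -1.23] [-0.01968497  0.02111488  0.0982032 ] 0.02584820145849712 [ 7.27533088e-01  6.86072369e-01  3.66972148e-04 -4.19953610e-04]
w edge [[203.1, 69.9], [434.6, 69.6]] mark [[226.3, 100.9], [411.4, 100.7]]
s edge [[298.9, 252.6], [244.9, 249.9]] mark [[292.9, 242.2], [252.6, 240.3]]
```

View pics/w3.png

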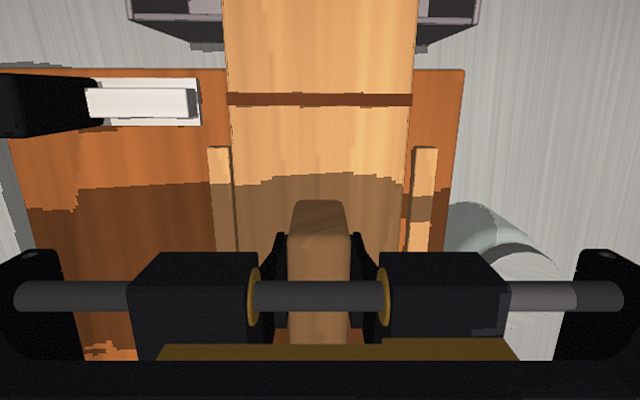

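View pics/s3.png

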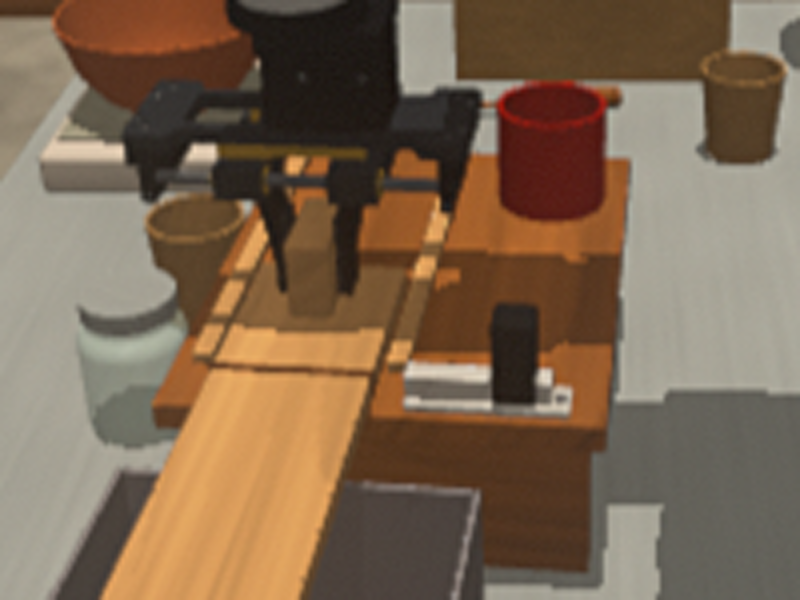

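The wrist view shows the deck edge at row ~69 and the dark line at rows 93–106. The board is flat and the knob is clear of it. I'll measure the remaining distance from pixel profiles in the wrist and top views.

```bash
cat > m.py <<'E'
from h import *
def meas(fn):
    c=dict(np.load(fn));g=cv2.cvtColor(c["color"],cv2.COLOR_RGB2HSV).astype(float);V=g[:,:,2]
    y=lambda uv,z:S(ray(c,uv,z))
    m=[]
    for u in range(250,400,10):
        v=V[85:125,u];w=np.clip(np.median(v)-12-v,0,None);m.append(y((u,85+(w@np.arange(40))/w.sum()),136/1000))
    e=[]
    for u in list(range(202,222,4))+list(range(420,455,5)):
        s=g[55:85,u,1];d=np.diff(cv2.GaussianBlur(s.reshape(-1,1),(1,5),0).ravel());e.append(y((u,55.5+np.argmax(d)),.12))
    return np.median(m,0),np.median(e,0)
if __name__=="__main__":
    import sys
    m,e=meas(sys.argv[1]);print("mark",m,"edge",e,"mark-edge y",m[1]-e[1])
E
python3 m.py wrist3.npz; python3 - <<'E'
from h import *
c=np.load("top3.npz");V=cv2.cvtColor(c["color"],cv2.COLOR_RGB2GRAY).astype(int)
for v in(164,170,176,180): print(v,V[v,254:285].tolist())
print([proj(c,W((0,y,z))).round(1).tolist() for y,z in((0,0),(-15,16),(0,16))])
E
```

```text
mark [  0.5 -14.4  16. ] edge [53.7  0.6  0. ] mark-edge y -15.0
164 [95, 86, 54, 44, 44, 44, 47, 59, 81, 84, 81, 81, 82, 84, 82, 83, 84, 82, 83, 84, 81, 84, 86, 84, 81, 86, 87, 84, 85, 84, 85]
170 [82, 56, 43, 40, 42, 43, 41, 72, 136, 178, 123, 116, 177, 195, 199, 192, 148, 72, 26, 42, 59, 57, 59, 56, 58, 62, 64, 66, 62, 60, 64]
176 [49, 40, 47, 44, 43, 43, 71, 139, 189, 166, 107, 129, 191, 202, 200, 185, 107, 34, 21, 29, 36, 44, 47, 46, 33, 28, 28, 29, 32, 31, 29]
180 [45, 47, 45, 43, 38, 61, 130, 192, 187, 139, 99, 133, 188, 197, 197, 183, 128, 64, 29, 21, 29, 45, 50, 49, 49, 52, 47, 53, 50, 54, 53]
[[260.6, 171.4], [264.8, 170.8], [259.8, 170.6]]
```

Three estimates agree: wrist -15.0, odometry -14.4, top view about -14. I'll move 14.5 mm with a firmer grip.

Call:
{"api": "carry_out", "payload": {
  "rows": [
    [[0, 0, 0, 0, 0, 0], [0, 0, 0, 0, 0, 0], [3, 0, 0, 0, 0, 0], [7, 0, 0, 0, 0, 0], [11, 0, 0, 0, 0, 0], [13.5, 0, 0, 0, 0, 0], [14.5, 0, 0, 0, 0, 0], [14.5, 0, 0, 0, 0, 0], [14.5, 0, 0, 0, 0, 0], [14.5, 0, 0, 0, 0, 0], [14.5, 0, 0, 0, 0, 0], [14.5, 0, 0, 0, 0, 0]]
  ],
  "grip_force": 40
}}

```text
time: 12.6
position: [0.6011, 0.0985, 0.2132]
tool_rot: [0.727, 0.686, 0.0, -0.0]
ft_force: [-0.9, 0.2, -0.5]
grip_width: 0.0259
```

```bash
python3 - <<'E'
from h import *
from rig import robot
o=robot.get_obs(); print(o["time"],where(o),o["ft_force"].round(2),o["moment"],o["grip_width"],o["tool_rot"])
for n in("top","wrist","side"):
    c=robot.camera(n);np.savez(n+"4.npz",**c)
    if n=="wrist": cv2.imwrite("pics/w4.png",c["color"][:,:,::-1]);T=c
    if n=="top":t=c
print([proj(T,W((0,0,z))).round(1).tolist() for z in(0,16)])
def pt(c,u,v):
    z=c["depth"][v,u];M=c["camera_from_world"];return S(M[:3,:3].T@(np.linalg.inv(c["K"])@[u,v,1]*z-M[:3,3]))
# board height along its length by depth in the wrist view
for v in(10,40,60,90,110,150):print(v,pt(T,320,v),pt(T,270,v),pt(T,370,v))
cur,old=t["color"].astype(int),np.load("top0.npz")["color"].astype(int)
d=np.abs(cur-old).sum(2)
for n,(u,v) in dict(jar=(313,134),cup1=(355,139),cup2=(442,269),mug=(343,217),spoon=(459,205)).items(): print(n,d[v-12:v+13,u-12:u+13].mean().round(1))
E
```

```text
12.6 [ -0.3 -76.8  42.2] [-0.92  0.24 -0.54] [-0.20307127  0.07942532  0.01782134] 0.025921771459799015 [ 7.27418361e-01  6.86194159e-01  2.67912736e-04 -1.81420008e-04]
[[318.7, 99.0], [318.8, 99.9]]
10 [ 0.6 39.1 15.8] [-21.9  38.9  17.1] [23.2 39.2 15.4]
40 [ 0.6 26.7 15.6] [-22.5  26.7  16.1] [23.7 26.7 15.7]
60 [ 0.6 18.1 15.8] [-22.8  18.   17. ] [24.2 18.1 15.2]
90 [ 0.6  4.6 15.4] [-23.5   4.6  16. ] [24.6  4.6 16.6]
110 [ 0.6 -4.7 16.2] [-23.7  -4.7  17.4] [25.1 -4.8 15.9]
150 [  0.6 -24.5  16. ] [-24.8 -24.5  15.7] [ 26.1 -24.6  15.5]
jar 18.6
cup1 13.6
cup2 17.4
mug 11.8
spoon 17.9
```

View pics/w4.png

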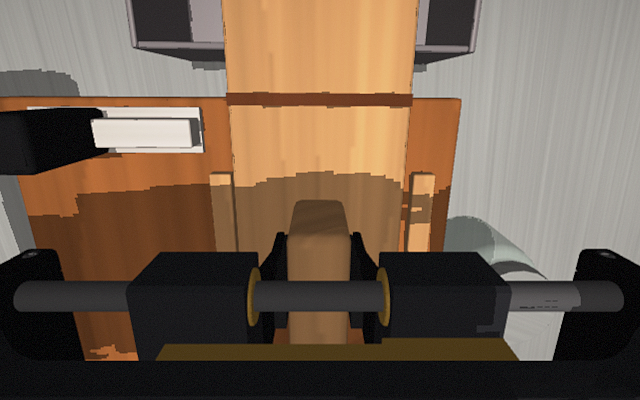

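The dark line (rows 93–106, centre ~99.5) sits on the deck edge (row ~98). The board is flat, with its top at 15–17 mm along its length, and it's held. Handing in.

```bash
python3 -c "
from rig import robot
o=robot.get_obs();print(o['time'],o['position'],o['ft_force'],o['grip_width']);print(robot.hand_in())"
```

```text
12.75 [0.60112941 0.09848766 0.21322253] [-0.6669028   0.04081363 -0.21133271] 0.02596884835689636
the job is handed in; nothing more can be done
None
```

The gate is open and the board is out with its dark line level with the stand's outer edge. I handed in at 12.75 s, still gripping the handle at 40 N; no verdict was reported.

- **Gate:** I gripped the knob and slid it about 44 mm, until it met about 5 N at the end stop. The top view showed about 46 mm of travel and the bar clear of the board.
- **Dark line:** I slid the board about 300 mm. In the last wrist picture the line's centre is within about 1–2 mm of the edge, and the sideways offset is under 1 mm. Before the last move the three estimates of the distance left were 15.0, 14.4 and about 14 mm; I moved 14.5.
- **Board flatness:** depth readings along the board put its top at 15–17 mm above the deck, so it is flat.
- **Grip:** the fingers are closed to 26 mm on the handle.
- **Bystanders:** I did not measure their positions afterwards. A before-and-after comparison of the top view showed only small differences around the mug, jar, cups and spoon. The arm and its shadow probably account for part of these.
- **Disagreement:** the wrist and top cameras placed the knob and handle 2–5 mm apart, so I aimed in between. Both grasps held.

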